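# Roll the sizing gauge's knurled wheel until the jaw stands at the mark

### The job

Set the bench sizing gauge for the next turning: roll its black knurled wheel under a fingertip, stroke by stroke, until the sliding grey jaw has closed up so far that its white pointer stands over the red mark on the scale rail, then take the hand away. Turn the wheel by rubbing over its top, do not pinch it between the fingers, and do not push the jaw or the red mark themselves. Nothing is to be picked up: leave the other things on the bench where they are.

Things in the scene. Friction and masses are not known exactly. Their poses are not given: they have to be found in the camera images.
- gauge: The bench sizing gauge, screwed to the bench: blue base 80 (x) x 270 (y) mm. Origin: centre of its underside. x points away from the robot across it, y along it from the knurled wheel (-y end) to the fixed anvil (+y end), z up. Blue bearing blocks 12 mm thick stand beside the wheel, their middles 35 mm each way in y from the wheel's middle, tops 67 mm above the bench.
- wheel_top (a point): Point fixed to the gauge at the highest point of the black knurled wheel, middle of its width, 88.5 mm above the bench; axes as the gauge's. Rolling the wheel's top toward the robot (-x) moves the jaw in +y (closing), 8 mm per radian, about 0.2 mm per mm of crest travel; the other way opens. It turns stiffly (about 1.5 N at the crest) and stays where it is left.
- wheel: The black knurled wheel; origin at its centre, 50 mm above the bench, 88 mm in -y from the gauge's origin; axle along the gauge's y; its frame turns with it. 20 rounded ribs, crests at radius 38.5 mm; knurled face 29 mm wide in y, with a smooth brass flange of 34.5 mm radius, 4 mm thick, at each side (37 mm over both).
- pointer (a point): Tip of the white pointer (4 mm wide) low on the front of the sliding grey jaw, 33.5 mm above the bench, 40 mm in front of the gauge's middle line; axes as the gauge's. It moves with the jaw along y. The jaw starts fully open, pointer 68 mm in y from the wheel's middle, and can travel 62 mm.
- mark (a point): The gauge mark: middle of the top of a red rider, 10 mm wide in y, set on the front rail 31.5 mm above the bench, directly below the pointer's path. At the start it lies 15 to 36 mm further in +y than the pointer. Axes as the gauge's. Held only by friction, it must not be shifted.
- jaw: The sliding grey jaw that carries the pointer; origin at bench height on the gauge's middle line, below the jaw's middle; pointer and a white line across its top at the same y. Its block is 66 mm deep (x), 26 mm wide (y), top 82 mm above the bench. Not to be touched.
- rider: The red rider that carries the mark; origin at bench height on the gauge's middle line, at the y of the mark. Not to be touched.
- spool_a: Bystander: turned wooden spool 79 mm across, 81 mm tall; origin at the centre of its underside.
- stepped_box: Bystander: round stepped wooden box, 93 mm across, 55 mm tall; origin at the centre of its underside.
- offcut_b: Bystander: pine offcut 44 x 120 x 19 mm lying flat; origin at the centre of its underside.
- maple_goblet: Bystander: pale turned goblet, 78 mm across, 86 mm tall; origin at the centre of its underside.
- wax_jar: Bystander: small glass jar with yellow cap, 45 mm across, 100 mm tall; origin at the centre of its underside.
- sand_block: Bystander: brown block 64 x 100 x 36 mm; origin at the centre of its underside.

How it is judged (in metres and radians):
At the end, for the whole second after the job is handed in: The white pointer's middle stands over the red mark, within 5 mm of the mark's middle along the rail (the mark is 10 mm wide), the jaw is at rest and the mark is where it was at the start (within 2 mm) (y of pointer in the frame of mark between -0.005 and 0.005 m and linear speed of jaw below 0.002 m/s and distance of mark from where it was at the start of the episode below 0.002 m); the robot touches nothing.
It fails at once if the jaw is pushed directly by the robot (over 1 N) (contact force between any of the arm, the fingers and jaw above 1 N).
It fails at once if the red rider is touched (over 1 N) or shifted by more than 2 mm (contact force between any of the arm, the fingers and rider above 1 N or distance of mark from where it was at the start of the episode above 0.002 m).
It fails at once if the wheel is pinched: the fingers press on both of its flanges at once (contact force between the fingers and flange_a above 0.5 N and contact force between the fingers and flange_b above 0.5 N).
It fails at once if another thing on the bench is lifted, carried or moved by more than 15 mm (distance of any of spool_a, stepped_box, offcut_b, maple_goblet, wax_jar, sand_block from where it was at the start of the episode above 0.015 m).
It also fails if it takes over 51 s, if anything falls off the work surface, if the arm or the gripper's body presses on something with over 40 N, if the wrist force passes 120 N, or if a joint passes its speed limit or range.

### The arm

A 6-joint arm with a two-finger parallel gripper is mounted at the origin on the work surface; the furniture and walls round the work are solid. World frame = base frame: x ahead of the robot, y to its left, z up, the work surface at z = 0. Lengths are in m, angles in degrees, forces in N, time in s.
With the tool pointing down it reaches from about 0.3 to 0.75 m from the base axis. Payload 8.5 kg.
Tool frame: the origin (TCP) lies on the mounting face of the last link; the fingertips stand 166 mm ahead of it and the grasp point (between the pads) lies 147 mm ahead of it; z points along the fingers, y is the line along which they close (so a half turn about z gives the same grasp; the last joint's range is limited). The gripper opens to 88 mm and grips with 3 to 60 N. Pads are 18 mm wide; open, the fingers measure 123 mm over their backs; the gripper's body (75 mm by 187 mm) begins 45 mm behind the grasp point.
Start: joints at [-85.159, 21.807, 74.336, -0, 83.858, -12.336], TCP at [0.162, -0.525, 0.405] pointing down, gripper open.
Joint ranges: [-178.18, 178.18], [-50.72, 133.34], [12.68, 142.11], [-81.47, 261.47], [9.98, 163.14], [-165.26, 165.26]. Speed limits (degrees/s): [136.94, 136.94, 180, 180, 180, 180].

### API

Orientations are given as [roll, pitch, yaw] about the fixed x, y, z axes, in that order (R = Rz(yaw) Ry(pitch) Rx(roll)).
In Python, from plant import monitor, viewer, order gives the robot as it stands.
- The arm moves only by the tool send_rows, never from a script. Its arguments are lists of equal length, an entry for each row: "translation": the shift along the tool's x, y, z in mm, a list of three; "rot": the turn, a rotation vector about the tool's x, y, z in rad, a list of three; "fingers": the opening in per cent of the stroke, from 0 (shut) to 100 (fully open). In form: {"translation": [[dx, dy, dz], ...], "rot": [[wx, wy, wz], ...], "fingers": [fingers, ...]}. A call has 1 to 12 rows; each row shifts and turns the commanded pose from where the row before left it, along the tool's axes as they then stand; what a row does not reach is not made up. A row lasts 1/12 s, in which the tool goes at most 41.7 mm and 7.16 degrees, less where a joint would pass 70% of its speed; a pose out of reach is approached as far as the arm can. A call with a gripper value outside its range is refused whole. The fingers move at their own pace and stop on an object; the grip force is fixed at half the most. Time passes only in rows, so rows that do not move let the fingers close. It gives the time, the measured TCP pose, the force, the opening and the grip force at its end, in the units of the state.
- monitor.observe(): the state, without advancing time (a new reading comes with each control period).
- viewer.capture(name): name is "side" or "top" or "wrist"; returns a dict with "img" (480x640x3 uint8, red, green, blue), "vfov" (degrees; the focal length in pixels is half the picture's height over the tangent of half this angle, whatever the lens; pixels are square), "cx", "cy" (the principal point, pixels), "dist_coeffs" ([k1, k2, p1, p2, k3] as OpenCV has them; the pictures are not rectified), "pose" (4x4, takes a point from camera to world coordinates); the wrist camera has in their place "T_tool_cam" (4x4, takes a point from camera to tool coordinates, whose origin is the TCP and whose axes are the flange's). Camera axes: x right, y down, z forward; pixel columns grow to the right and rows downward; lengths in m; the calibration is good to about 2 mm. A picture is of the moment at which its call begins: read the wrist's pose just before it. There is no depth.
- order.job_done(): hands the job in; it is judged then, once.
The state is a dict: "t": time; "joints": joint angles; "joint_vel": joint speeds; "tau": joint torques, N m; "position": TCP position; "ee_rot": TCP orientation; "contact_force": force on the tool from outside, world axes, zero at the start; "ft_torque": the same for the moment, N m; "grip_width": opening from 0.0 (shut) to 1.0 (fully open); "grip_force": force on a finger pad.
Only numpy, scipy, OpenCV 4.12 (cv2) and the standard library are available. Lean on these libraries where they do the work, as an engineer would, in place of code of your own. Each camera call takes 0.05 s, during which the arm holds its last target. There are 200 camera calls.

## Working session

There is one attempt and no reset: what is moved stays moved. The work goes in short steps, Python scripts to look and compute and a tool call to move; the robot and the scene stay as the last step left them, time stands still between calls to the robot, and variables do not carry over. Pictures are saved under pics/ and viewed, at most 10 in all, crops included, and the job is handed in when it is done.

Besides the shell and the picture viewer there is one more tool, called after "Emit:" as name(argument=value, ...), one argument or row to a line, values as JSON. send_rows: Moves the arm, as the interface text tells. Its arguments: {"type":"object","properties":{"translation":{"type":"array"},"rot":{"type":"array"},"fingers":{"type":"array"}},"required":["translation","rot","fingers"]}

```bash
mkdir -p pics
cat > h.py <<'E'
import numpy as np, cv2
from plant import monitor, viewer, order
from scipy.spatial.transform import Rotation as R
def tool():
    s=monitor.observe(); T=np.eye(4); T[:3,:3]=R.from_euler('xyz',s['ee_rot'],degrees=True).as_matrix(); T[:3,3]=s['position']; return T
def cap(n):
    T=tool(); c=viewer.capture(n); c['P']=T@c['T_tool_cam'] if 'T_tool_cam' in c else np.array(c['pose']); return c
def onz(c,px,z):
    f=240/np.tan(np.radians(c['vfov'])/2); K=np.array([[f,0,c['cx']],[0,f,c['cy']],[0,0,1]])
    u=cv2.undistortPoints(np.array(px,float).reshape(-1,1,2),K,np.array(c['dist_coeffs'],float)).reshape(-1,2)
    d=np.c_[u,np.ones(len(u))]@c['P'][:3,:3].T; o=c['P'][:3,3]
    return o+d*((z-o[2])/d[:,2])[:,None]
E
python3 - <<'E'
from h import *
print(monitor.observe())
import pickle
for n in ('top','side'):
    c=cap(n); pickle.dump(c,open(n+'.pkl','wb')); cv2.imwrite(f'pics/{n}0.png',c['img'][:,:,::-1]); print(n,c['P'].round(3).tolist(),c['vfov'])
E
```

```text
{'t': 0.0, 'joints': array([-8.51588025e+01,  2.18396131e+01,  7.43852957e+01, -4.89796274e-05,
        8.38553433e+01, -1.23365388e+01]), 'joint_vel': array([-0.00938344, -0.00796047, -0.05759668, -0.01873276,  0.00882843,
       -0.02147191]), 'tau': array([ 1.92060616e-04, -4.37922227e+01, -2.24558240e+01,  7.12080812e-02,
        3.53235402e-02, -1.10500721e-04]), 'position': array([ 0.16242175, -0.52541884,  0.40414731]), 'ee_rot': array([-1.79921590e+02, -1.70985899e-02,  1.71777299e+01]), 'contact_force': array([-0.42611639, -0.39303582,  0.48970059]), 'ft_torque': array([0.03873764, 0.00524772, 0.01345533]), 'grip_force': 0.0, 'grip_width': 1.0007624098608772}
top [[-0.006, -0.985, 0.175, 0.12], [-1.0, 0.005, -0.01, 0.053], [0.009, -0.175, -0.985, 1.555], [0.0, 0.0, 0.0, 1.0]] 43.39752302558309
side [[0.979, -0.051, 0.197, 0.109], [-0.202, -0.376, 0.904, -1.288], [0.028, -0.925, -0.379, 0.645], [0.0, 0.0, 0.0, 1.0]] 46.71974835857472
```

View pics/top0.png

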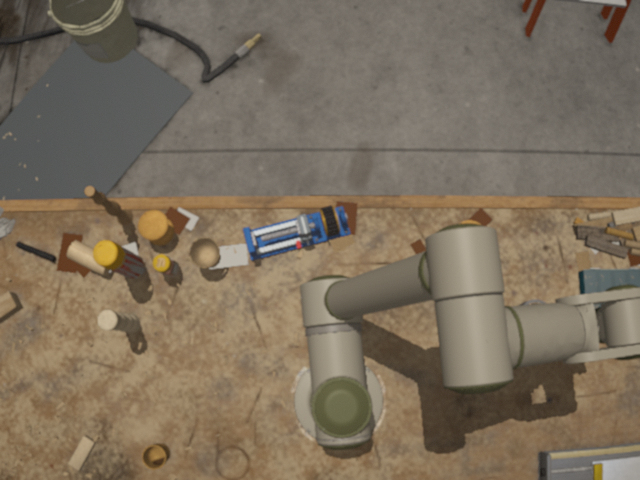

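View pics/side0.png

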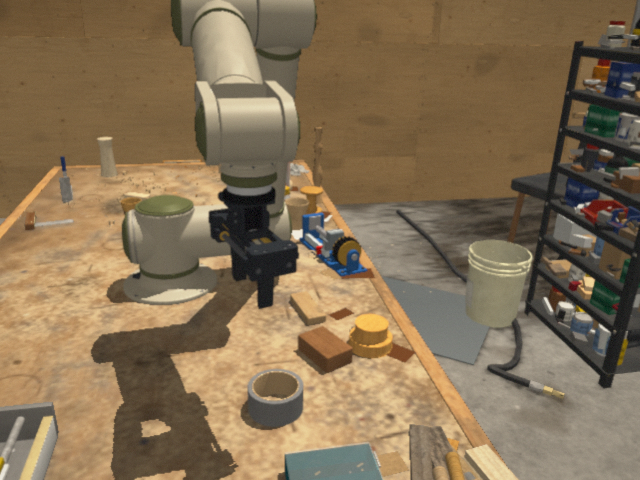

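The top view shows the gauge: blue base from about (245,250) to (350,215), wheel at about (330,222), red rider at about (298,244). The side view shows the wheel at (347,250), with the bench free of clutter around it.

Run:
```python
from h import *
import pickle
c=pickle.load(open('top.pkl','rb')); im=c['img']; hsv=cv2.cvtColor(im,cv2.COLOR_RGB2HSV)
def m(lo,hi,roi=(195,270,230,365)):
    k=cv2.inRange(hsv,lo,hi); z=np.zeros_like(k); a,b,d,e=roi; z[a:b,d:e]=k[a:b,d:e]; return z
b=m((100,120,50),(130,255,255)); p=np.argwhere(b)[:,::-1].astype(np.float32)
w=onz(c,p,0.015)[:,:2].astype(np.float32); r=cv2.minAreaRect(w); print('blue',r,cv2.boxPoints(r).tolist())
k=m((0,0,0),(180,255,60),(205,240,315,345)); q=np.argwhere(k)[:,::-1]; print('black',len(q),q.mean(0),onz(c,[q.mean(0)],.085))
k=m((0,150,80),(6,255,255),(235,252,285,310)); q=np.argwhere(k)[:,::-1]; print('red',len(q),q.mean(0),onz(c,[q.mean(0)],.0315))
cv2.imwrite('pics/crop.png',cv2.resize(im[195:270,230:365,::-1],None,fx=5.5,fy=5.5,interpolation=cv2.INTER_CUBIC))
```

```text
blue ((0.4309532046318054, 0.10281118750572205), (0.08436878770589828, 0.2662908732891083), 12.912190437316895) [[0.3600831627845764, 0.2231634557247162], [0.4195878505706787, -0.0363939143717289], [0.5018232464790344, -0.017541080713272095], [0.44231855869293213, 0.2420162856578827]]
black 261 [330.56704981 221.93103448] [[0.44292781 0.01588565 0.085     ]]
red 17 [298.29411765 245.11764706] [[0.39414723 0.09794168 0.0315    ]]
```

View pics/crop.png

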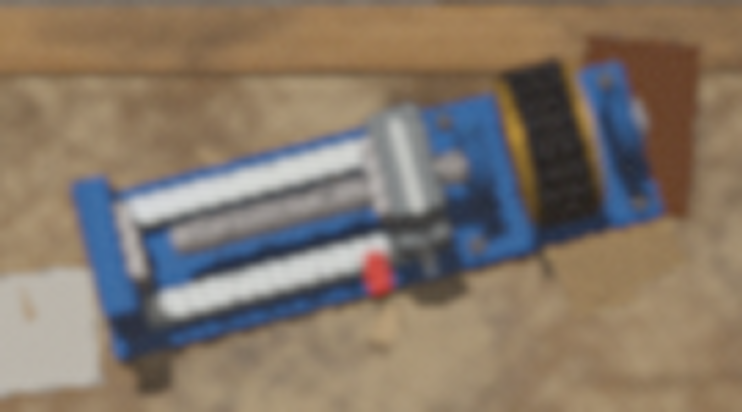

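The crop shows the wheel with its two brass flanges, the jaw's white line at about (400,170) and the red rider at (377,270), 5.5x enlarged. The gauge's yaw is about 12.9°, and the wheel is near (0.451, 0.017). I'm approaching above it with the fingers shut.

Emit:
send_rows(
  translation=[
    [0, 0, 0],
    [20, -23, 0],
    [20, -23, 0],
    [20, -23, 0],
    [20, -23, 0],
    [20, -23, 0],
    [20, -23, 0],
    [20, -23, 0],
    [20, -23, 0],
    [20, -23, 0],
    [20, -23, 0],
    [20, -23, 0],
  ],
  rot=[
    [0, 0, 0.0747],
    [0, 0, 0],
    [0, 0, 0],
    [0, 0, 0],
    [0, 0, 0],
    [0, 0, 0],
    [0, 0, 0],
    [0, 0, 0],
    [0, 0, 0],
    [0, 0, 0],
    [0, 0, 0],
    [0, 0, 0],
  ],
  fingers=[0, 0, 0, 0, 0, 0, 0, 0, 0, 0, 0, 0],
)

```text
t: 1.1
position: [0.3207, -0.2283, 0.4047]
ee_rot: [-180.0, 0.0, 12.9]
contact_force: [-0.5, -0.3, -0.8]
grip_width: 0.116
grip_force: 0.0
```

Emit:
send_rows(
  translation=[
    [20, -23, 0],
    [20, -23, 0],
    [20, -23, 0],
    [20, -23, 0],
    [20, -23, 0],
    [20, -23, 0],
    [20, -23, 0],
    [10, -23, 0],
    [0, 0, 0],
    [0, 0, 0],
  ],
  rot=[
    [0, 0, 0],
    [0, 0, 0],
    [0, 0, 0],
    [0, 0, 0],
    [0, 0, 0],
    [0, 0, 0],
    [0, 0, 0],
    [0, 0, 0],
    [0, 0, 0],
    [0, 0, 0],
  ],
  fingers=[0, 0, 0, 0, 0, 0, 0, 0, 0, 0],
)

```text
t: 1.93
position: [0.4256, -0.0161, 0.4045]
ee_rot: [-180.0, 0.0, 13.0]
contact_force: [-0.1, -0.3, -0.3]
grip_width: 0.003
grip_force: 0.0
```

Run:
```python
from h import *
import pickle
s=monitor.observe(); print(s['t'],s['position'],s['ee_rot'],s['contact_force'],s['grip_width'])
c=cap('wrist'); pickle.dump(c,open('w1.pkl','wb')); cv2.imwrite('pics/w1.png',c['img'][:,:,::-1]); print(np.array(c['T_tool_cam']).round(3).tolist(),c['vfov'])
```

```text
1.9333 [ 0.42556231 -0.01609107  0.40450202] [-1.79987998e+02  4.14449543e-02  1.30480698e+01] [-0.07332116 -0.31086098 -0.34425027] 0.0031219804052773
[[0.0, -0.95, -0.311, 0.08], [1.0, 0.001, -0.001, -0.0], [0.001, -0.311, 0.95, 0.02], [0.0, 0.0, 0.0, 1.0]] 58.844713331550906
```

View pics/w1.png

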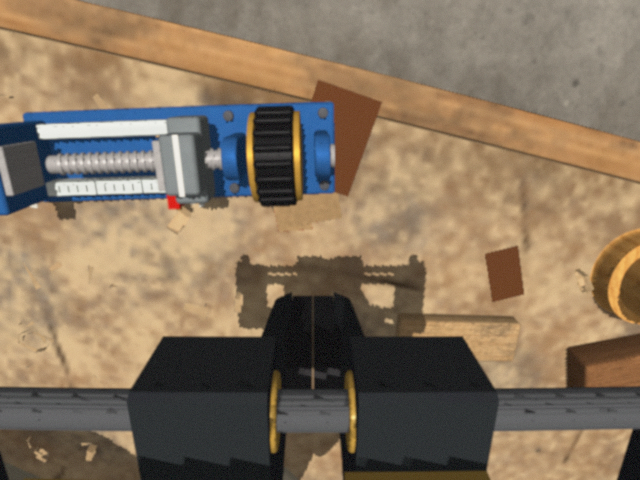

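The wrist view shows the wheel at about (274,155), flanges at columns 250 and 298, the jaw line at about (180,160), the red rider at (173,202), and the shut fingertips at (313,297).

```bash
cat >> h.py <<'E'
def gold(c):
    hsv=cv2.cvtColor(c['img'],cv2.COLOR_RGB2HSV)
    return hsv
E
python3 - <<'E'
from h import *
import pickle
c=pickle.load(open('w1.pkl','rb')); im=c['img']; hsv=cv2.cvtColor(im,cv2.COLOR_RGB2HSV)
def pts(lo,hi,a,b,d,e):
    k=cv2.inRange(hsv[a:b,d:e],lo,hi); return np.argwhere(k)[:,::-1]+[d,a]
q=pts((0,0,0),(180,255,75),95,215,248,306)
lo,hi=np.percentile(q,[1,99],axis=0); print('black',lo,hi)
v=(lo+hi)/2
print('wheel z=.05',onz(c,[[v[0],v[1]]],.05),'z=.0885',onz(c,[v],.0885))
b=pts((100,120,40),(130,255,255),60,230,0,345)
w=onz(c,b,0.015)[:,:2].astype(np.float32)
# right part only (x>200): base end edge and long edges
r=cv2.minAreaRect(w); print(r)
q=pts((0,180,80),(6,255,255),185,215,155,190); print('red',len(q),q.min(0),q.max(0),q.mean(0))
rd=onz(c,[q.mean(0)],.0315); print(rd)
cv2.imwrite('pics/w1c.png',cv2.resize(im[90:220,130:320,::-1],None,fx=4.2,fy=4.2,interpolation=cv2.INTER_CUBIC))
E
```

```text
black [254. 107.] [303. 204.]
wheel z=.05 [[0.45409637 0.01865297 0.05      ]] z=.0885 [[0.45975619 0.01678565 0.0885    ]]
((0.42617174983024597, 0.12380325049161911), (0.08531492948532104, 0.3079383075237274), 16.904024124145508)
red 108 [168 196] [180 208] [172.77777778 202.72222222]
[[0.39176628 0.09968276 0.0315    ]]
```

View pics/w1c.png

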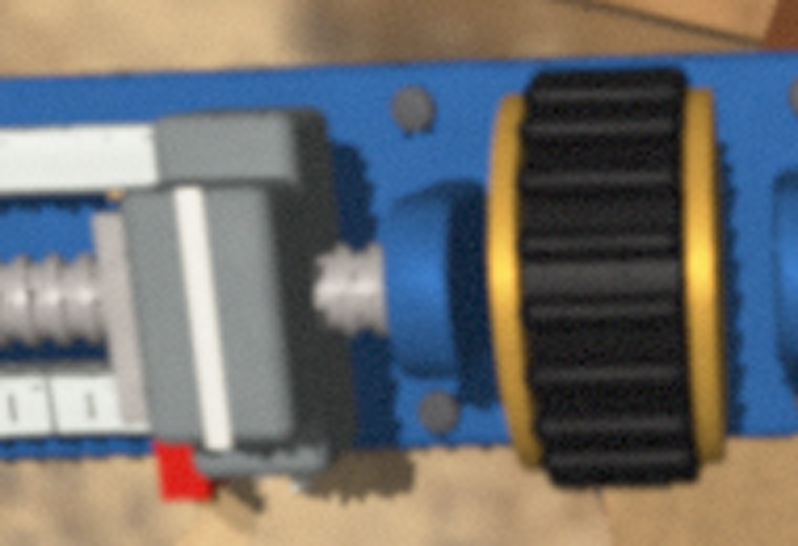

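Emit:
send_rows(
  translation=[
    [18, -13, 0],
    [18, -13, 0],
    [0, 0, 32],
    [0, 0, 32],
    [0, 0, 32],
    [0, 0, 32],
    [24.2, 0, 1.3],
    [24.2, 0, 1.3],
    [24.2, 0, 1.3],
    [24.2, 0, 1.3],
    [24.2, 0, 1.3],
    [0, 0, 0],
  ],
  rot=[
    [0, 0, -0.017],
    [0, 0, 0],
    [0, 0, 0],
    [0, 0, 0],
    [0, 0, 0],
    [0, 0, 0],
    [0, -0.108, 0],
    [0, -0.108, 0],
    [0, -0.108, 0],
    [0, -0.108, 0],
    [0, -0.108, 0],
    [0, 0, 0],
  ],
  fingers=[0, 0, 0, 0, 0, 0, 0, 0, 0, 0, 0, 0],
)

```text
t: 2.98
position: [0.5689, 0.0434, 0.2418]
ee_rot: [-179.9, 31.3, 13.8]
contact_force: [-1.4, -0.8, -0.8]
grip_width: 0.009
grip_force: 0.0
```

```bash
cat >> h.py <<'E'
W=np.array([.4535,.018,.05]); Y=np.array([-.242,.970,0])
def rep():
    T=tool(); s=monitor.observe(); d=T[:3,:3].T@(W-T[:3,3])*1000
    print('t',s['t'],'axle in tool mm',d.round(1),'rpy',s['ee_rot'].round(1),'F',s['contact_force'].round(1),'tip radius',round(float(np.hypot(d[0],d[2]-166)),1))
E
python3 - <<'E'
from h import *
rep()
c=cap('side'); cv2.imwrite('pics/s1.png',cv2.resize(c['img'][150:330,230:450,::-1],None,fx=3,fy=3,interpolation=cv2.INTER_CUBIC))
E
```

```text
t 2.9833 axle in tool mm [ -1.3  -2.6 225.3] rpy [-179.9   31.3   13.8] F [-1.4 -0.8 -0.8] tip radius 59.3
```

View pics/s1.png

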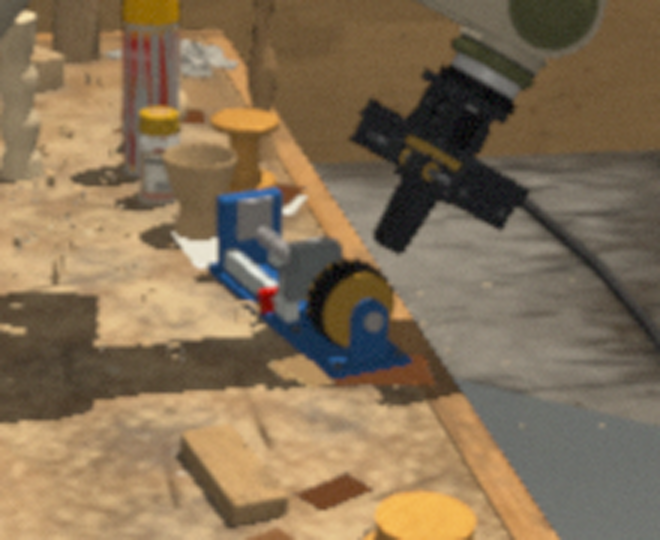

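The side view shows the shut fingers tilted back, about 20 mm clear of the wheel and in line with it (tip at (390,245), wheel at (350,300) in the crop). Closing in.

Emit:
send_rows(
  translation=[
    [-1, -2.5, 10],
    [0, 0, 8],
    [0, 0, 0],
    [0, 0, 0],
  ],
  rot=[
    [0, 0, 0],
    [0, 0, 0],
    [0, 0, 0],
    [0, 0, 0],
  ],
  fingers=[0, 0, 0, 0],
)

```text
t: 3.37
position: [0.5555, 0.0437, 0.2306]
ee_rot: [-180.0, 30.9, 13.8]
contact_force: [0.1, 0.3, -0.5]
grip_width: 0.004
grip_force: 0.0
```

Emit:
send_rows(
  translation=[
    [0, 0, 2],
    [0, 0, 0],
    [0, 0, 0],
  ],
  rot=[
    [0, 0, 0],
    [0, 0, 0],
    [0, 0, 0],
  ],
  fingers=[0, 0, 0],
)

```text
t: 3.62
position: [0.5552, 0.0441, 0.2286]
ee_rot: [180.0, 30.9, 13.9]
contact_force: [0.0, 0.4, -0.2]
grip_width: 0.003
grip_force: 0.0
```

Emit:
send_rows(
  translation=[
    [0, 0, 1],
    [0, 0, 0],
    [0, 0, 0],
  ],
  rot=[
    [0, 0, 0],
    [0, 0, 0],
    [0, 0, 0],
  ],
  fingers=[0, 0, 0],
)

```text
t: 3.87
position: [0.5547, 0.0441, 0.2274]
ee_rot: [180.0, 30.9, 13.9]
contact_force: [-0.5, 0.2, -0.6]
grip_width: 0.004
grip_force: 0.0
```

Emit:
send_rows(
  translation=[
    [0, 0, 1.5],
    [0, 0, 0],
    [0, 0, 0],
  ],
  rot=[
    [0, 0, 0],
    [0, 0, 0],
    [0, 0, 0],
  ],
  fingers=[0, 0, 0],
)

```text
t: 4.12
position: [0.5543, 0.044, 0.2266]
ee_rot: [180.0, 30.8, 13.9]
contact_force: [3.3, 1.7, 4.6]
grip_width: 0.001
grip_force: 2.9
```

```bash
python3 -c "
from h import *
rep()"
```

```text
t 4.1167 axle in tool mm [  1.2   1.  204.9] rpy [180.   30.8  13.9] F [3.3 1.7 4.6] tip radius 39.0
```

Emit:
send_rows(
  translation=[
    [0, 0, 1],
    [-24.4, 0, 1.5],
    [-24.4, 0, 1.5],
    [-24.4, 0, 1.5],
    [-24.4, 0, 1.5],
  ],
  rot=[
    [0, 0, 0],
    [0, 0.12, 0],
    [0, 0.12, 0],
    [0, 0.12, 0],
    [0, 0.12, 0],
  ],
  fingers=[0, 0, 0, 0, 0],
)

```text
t: 4.53
position: [0.4629, 0.0215, 0.2546]
ee_rot: [179.9, 3.0, 13.9]
contact_force: [0.4, -0.9, -0.6]
grip_width: 0.005
grip_force: 0.0
```

```bash
python3 -c "
from h import *
rep()"
```

```text
t 4.5333 axle in tool mm [  0.7   0.7 204.9] rpy [179.9   3.   13.9] F [ 0.4 -0.9 -0.6] tip radius 38.9
```

Emit:
send_rows(
  translation=[
    [0, 0, 2],
    [0, 0, 0],
    [-24.2, 0, 1.5],
    [-24.2, 0, 1.5],
  ],
  rot=[
    [0, 0, 0],
    [0, 0, 0],
    [0, 0.12, 0],
    [0, 0.12, 0],
  ],
  fingers=[0, 0, 0, 0],
)

```text
t: 4.87
position: [0.4172, 0.0103, 0.2509]
ee_rot: [179.8, -11.0, 13.9]
contact_force: [-1.8, 10.9, 14.5]
grip_width: 0.006
grip_force: 6.7
```

```bash
python3 -c "
from h import *
rep()"
```

```text
t 4.8667 axle in tool mm [ -1.8   0.6 204.3] rpy [179.8 -11.   13.9] F [-1.8 10.9 14.5] tip radius 38.3
```

Emit:
send_rows(
  translation=[
    [-24.2, 0, 1.5],
    [-24.2, 0, 1.5],
    [-24.2, 0, 1.5],
    [0, 0, 0],
    [0, 0, 0],
  ],
  rot=[
    [0, 0.12, 0],
    [0, 0.12, 0],
    [0, 0.12, 0],
    [0, 0, 0],
    [0, 0, 0],
  ],
  fingers=[0, 0, 0, 0, 0],
)

```text
t: 5.28
position: [0.3747, -0.0023, 0.2363]
ee_rot: [-179.5, -25.1, 14.2]
contact_force: [-12.6, -19.7, 47.5]
grip_width: 0.007
grip_force: 24.8
```

Run:
```python
from h import *
rep()
c=cap('wrist'); cv2.imwrite('pics/w2.png',c['img'][:,:,::-1])
import pickle; pickle.dump(c,open('w2.pkl','wb'))
```

```text
t 5.2833 axle in tool mm [ -5.5   1.3 203.2] rpy [-179.5  -25.1   14.2] F [-12.6 -19.7  47.5] tip radius 37.6
```

View pics/w2.png

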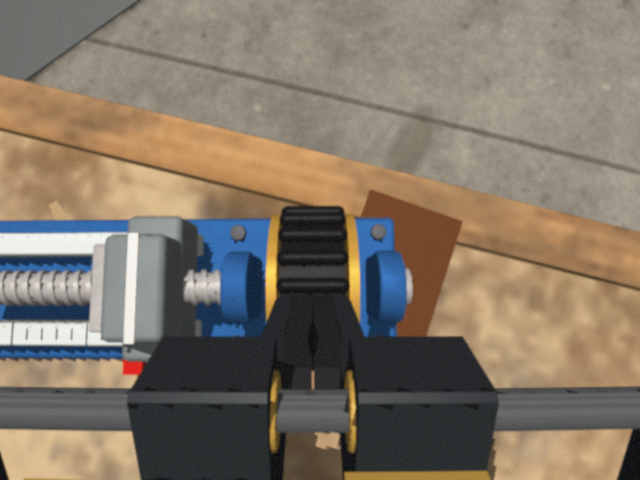

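The view shows the fingertips on the wheel's near side, the jaw line at about (130,290) and the red rider at (133,367). The force reached about 50 N, so I'm backing off before measuring.

Emit:
send_rows(
  translation=[
    [0, 0, -4],
    [0, 0, -8],
    [0, 0, 0],
  ],
  rot=[
    [0, 0, 0],
    [0, 0, 0],
    [0, 0, 0],
  ],
  fingers=[0, 0, 0],
)

```text
t: 5.58
position: [0.3677, -0.0013, 0.2448]
ee_rot: [-178.8, -24.5, 14.2]
contact_force: [-0.7, 0.3, 0.2]
grip_width: 0.005
grip_force: 0.0
```

```bash
cat >> h.py <<'E'
def jaw(c, roi):
    """y (mm from axle, along gauge) of white jaw line and of red rider; roi = rows a:b, cols d:e around jaw top"""
    a,b,d,e=roi; hsv=cv2.cvtColor(c['img'],cv2.COLOR_RGB2HSV); out=[]
    red=(cv2.inRange(hsv,(0,180,80),(6,255,255))|cv2.inRange(hsv,(175,180,80),(180,255,255)))
    n,l,st,ce=cv2.connectedComponentsWithStats(red); i=1+np.argmax(st[1:,4]); print('red',st[i])
    r=onz(c,[ce[i]],.0315)[0]
    n,l,st,ce=cv2.connectedComponentsWithStats(cv2.inRange(hsv[a:b,d:e],(0,0,185),(180,40,255)))
    for i in range(1,n):
        if st[i,4]>60: p=onz(c,[ce[i]+[d,a]],.082)[0]; print('white',st[i]+[d,a,0,0,0],'y',round(float((p-W)@Y*1000),1))
    print('rider y',round(float((r-W)@Y*1000),1))
E
python3 - <<'E'
from h import *
import pickle
rep()
jaw(pickle.load(open('w1.pkl','rb')),(128,200,168,190))
jaw(pickle.load(open('w2.pkl','rb')),(230,350,112,150))
E
```

```text
t 5.5833 axle in tool mm [ -0.6   6.9 213.6] rpy [-178.8  -24.5   14.2] F [-0.7  0.3  0.2] tip radius 47.6
red [167 196  14  13 109]
white [172 135  13  62 408] y 69.9
rider y 94.2
red [123 361  21  14 234]
white [ 123  232   15  112 1225] y 75.0
rider y 93.7
```

The jaw moved about 5 mm and has about 19 mm to go. I'm swinging back clear of the wheel, fixing the slight roll and sideways drift on the way.

Emit:
send_rows(
  translation=[
    [-0.6, 2.4, 0],
    [25.6, 0, 1.5],
    [25.6, 0, 1.5],
    [25.6, 0, 1.5],
    [25.6, 0, 1.5],
    [25.6, 0, 1.5],
    [25.6, 0, 1.5],
    [25.6, 0, 1.5],
    [25.6, 0, 1.5],
    [0, 0, 0],
    [0, 0, 0],
  ],
  rot=[
    [-0.021, 0, 0],
    [0, -0.12, 0],
    [0, -0.12, 0],
    [0, -0.12, 0],
    [0, -0.12, 0],
    [0, -0.12, 0],
    [0, -0.12, 0],
    [0, -0.12, 0],
    [0, -0.12, 0],
    [0, 0, 0],
    [0, 0, 0],
  ],
  fingers=[0, 0, 0, 0, 0, 0, 0, 0, 0, 0, 0],
)

```text
t: 6.5
position: [0.5465, 0.0436, 0.239]
ee_rot: [-179.2, 26.1, 15.1]
contact_force: [0.0, 0.4, -0.9]
grip_width: 0.007
grip_force: 0.0
```

```bash
python3 -c "
from h import *
rep()"
```

```text
t 6.5 axle in tool mm [ -3.5   3.6 212.1] rpy [-179.2   26.1   15.1] F [ 0.   0.4 -0.9] tip radius 46.3
```

```bash
cat >> h.py <<'E'
def fix(pitch,L):
    T=tool(); D=R.from_euler('xyz',[180,pitch,14],degrees=True).as_matrix()
    print('rot',R.from_matrix(T[:3,:3].T@D).as_rotvec().round(3),'trans',(T[:3,:3].T@(W-D@[0,0,L/1000]-T[:3,3])*1000).round(1))
E
python3 -c "
from h import *
fix(30,205)"
```

```text
rot [-0.005 -0.068  0.018] trans [10.4  2.6  7.6]
```

Emit:
send_rows(
  translation=[
    [10.4, 2.6, 7.6],
    [0, 0, 0],
    [0, 0, 1.5],
    [0, 0, 0],
    [0, 0, 0],
  ],
  rot=[
    [-0.005, -0.068, 0.018],
    [0, 0, 0],
    [0, 0, 0],
    [0, 0, 0],
    [0, 0, 0],
  ],
  fingers=[0, 0, 0, 0, 0],
)

```text
t: 6.92
position: [0.5513, 0.0421, 0.2289]
ee_rot: [180.0, 29.8, 13.9]
contact_force: [0.0, -0.9, 0.5]
grip_width: 0.006
grip_force: 0.0
```

```bash
python3 -c "
from h import *
rep()"
```

```text
t 6.9167 axle in tool mm [ 1.600e+00 -2.000e-01  2.053e+02] rpy [180.   29.8  13.9] F [ 0.  -0.9  0.5] tip radius 39.3
```

Emit:
send_rows(
  translation=[
    [0, 0, 2.5],
    [0, 0, 0],
    [-16.3, 0, 0.7],
    [-16.3, 0, 0.7],
    [-16.3, 0, 0.7],
    [-16.3, 0, 0.7],
  ],
  rot=[
    [0, 0, 0],
    [0, 0, 0],
    [0, 0.08, 0],
    [0, 0.08, 0],
    [0, 0.08, 0],
    [0, 0.08, 0],
  ],
  fingers=[0, 0, 0, 0, 0, 0],
)

```text
t: 7.42
position: [0.4914, 0.0273, 0.2507]
ee_rot: [179.9, 11.1, 13.9]
contact_force: [2.5, 2.0, 5.2]
grip_width: 0.006
grip_force: 2.5
```

```bash
python3 -c "
from h import *
rep()"
```

```text
t 7.4167 axle in tool mm [  0.3  -0.5 204.5] rpy [179.9  11.1  13.9] F [2.5 2.  5.2] tip radius 38.5
```

Emit:
send_rows(
  translation=[
    [-16.3, 0, 0.6],
    [-16.3, 0, 0.6],
    [-16.3, 0, 0.6],
  ],
  rot=[
    [0, 0.08, 0],
    [0, 0.08, 0],
    [0, 0.08, 0],
  ],
  fingers=[0, 0, 0],
)

```text
t: 7.67
position: [0.4437, 0.0154, 0.2543]
ee_rot: [179.8, -2.6, 13.9]
contact_force: [1.1, 0.7, 1.6]
grip_width: 0.002
grip_force: 0.5
```

```bash
python3 -c "
from h import *
rep()"
```

```text
t 7.6667 axle in tool mm [  0.9  -0.7 204.5] rpy [179.8  -2.6  13.9] F [1.1 0.7 1.6] tip radius 38.5
```

Good: gentle rolling contact with low forces. Continuing with a little more press.

Emit:
send_rows(
  translation=[
    [-16.3, 0, 1.2],
    [-16.3, 0, 0.7],
    [-16.3, 0, 0.7],
  ],
  rot=[
    [0, 0.08, 0],
    [0, 0.08, 0],
    [0, 0.08, 0],
  ],
  fingers=[0, 0, 0],
)

```text
t: 7.92
position: [0.3969, 0.0037, 0.2459]
ee_rot: [179.7, -16.3, 13.9]
contact_force: [1.2, 2.3, 2.0]
grip_width: 0.003
grip_force: 0.8
```

Emit:
send_rows(
  translation=[
    [-16.3, 0, 0.6],
    [-16.3, 0, 0.6],
  ],
  rot=[
    [0, 0.08, 0],
    [0, 0.08, 0],
  ],
  fingers=[0, 0],
)

```text
t: 8.08
position: [0.3709, -0.0025, 0.2358]
ee_rot: [179.9, -24.2, 14.0]
contact_force: [0.5, -0.1, 5.4]
grip_width: 0.007
grip_force: 2.3
```

Run:
```python
from h import *
import pickle
rep()
c=cap('wrist'); pickle.dump(c,open('w3.pkl','wb')); jaw(c,(225,350,70,165))
```

```text
t 8.0833 axle in tool mm [  1.6  -0.3 204.4] rpy [179.9 -24.2  14. ] F [ 0.5 -0.1  5.4] tip radius 38.4
red [120 349  28  13 272]
white [  70  225   15  108 1143] y 94.9
white [  83  225   35  108 1283] y 81.6
rider y 92.1
```

Emit:
send_rows(
  translation=[
    [0, 0, -10],
    [0, 0, 0],
    [25.3, 0, 1.5],
    [25.3, 0, 1.5],
    [25.3, 0, 1.5],
    [25.3, 0, 1.5],
    [25.3, 0, 1.5],
    [25.3, 0, 1.5],
    [25.3, 0, 1.5],
    [25.3, 0, 1.5],
    [0, 0, 0],
    [0, 0, 0],
  ],
  rot=[
    [0, 0, 0],
    [0, 0, 0],
    [0, -0.118, 0],
    [0, -0.118, 0],
    [0, -0.118, 0],
    [0, -0.118, 0],
    [0, -0.118, 0],
    [0, -0.118, 0],
    [0, -0.118, 0],
    [0, -0.118, 0],
    [0, 0, 0],
    [0, 0, 0],
  ],
  fingers=[0, 0, 0, 0, 0, 0, 0, 0, 0, 0, 0, 0],
)

```text
t: 9.13
position: [0.5465, 0.0437, 0.2383]
ee_rot: [-179.1, 26.4, 15.0]
contact_force: [-0.9, -0.0, -0.5]
grip_width: 0.004
grip_force: 0.0
```

Run:
```python
from h import *
rep(); fix(30,205)
import pickle
c=pickle.load(open('w3.pkl','rb')); a=cv2.resize(c['img'][210:390,20:260,::-1],None,fx=3,fy=3); cv2.imwrite('pics/w3.png',a)
```

```text
t 9.1333 axle in tool mm [ -2.8   4.2 211.5] rpy [-179.1   26.4   15. ] F [-0.9 -0.  -0.5] tip radius 45.6
rot [-0.008 -0.063  0.016] trans [10.1  2.6  6.9]
```

View pics/w3.png

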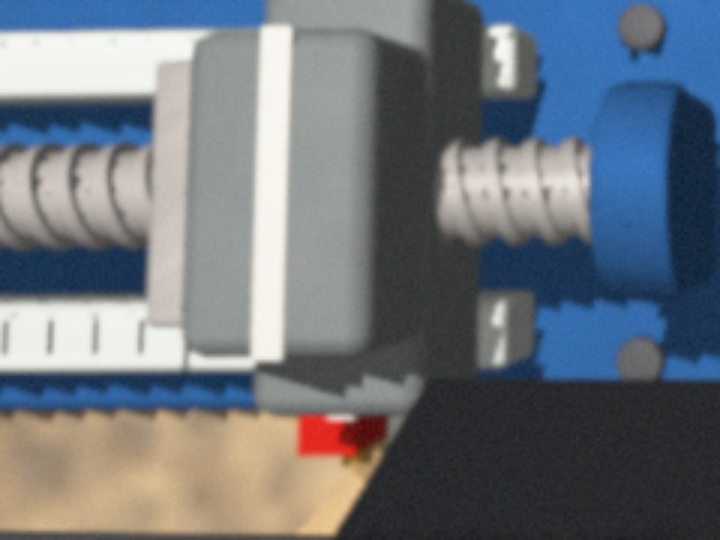

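The crop shows the jaw line at (272,190), the white pointer tip just showing at about (340,416), and the red rider spanning columns 298 to 387 below it.

Run:
```python
from h import *
import pickle
c=pickle.load(open('w3.pkl','rb'))
for n,u,v,z in [('line far',276,40,.082),('line near',267,350,.082),('ptr',340,416,.0335),('red L',298,440,.0315),('red R',387,435,.0315),('redTL',300,420,.0315),('redTR',387,420,.0315)]:
    p=onz(c,[[20+u/3,210+v/3]],z)[0]; print(n,((p-W)@Y*1000).round(1),((p-W)@[.97,.242,0]*1000).round(1))
```

```text
line far 81.3 18.8
line near 80.6 -22.3
ptr 90.7 -38.3
red L 98.5 -42.7
red R 83.3 -41.8
redTL 98.3 -39.4
redTR 83.4 -39.3
```

The line at y≈81 agrees with the rolled distance (11–12 mm so far), and the mark is at about 94. So about 13 mm remain, and the next step is another full stroke.

Emit:
send_rows(
  translation=[
    [10.1, 2.6, 7],
    [0, 0, 0],
    [0, 0, 4],
    [0, 0, 0],
    [-16.3, 0, 0.7],
    [-16.3, 0, 0.7],
    [-16.3, 0, 0.7],
    [-16.3, 0, 0.7],
  ],
  rot=[
    [-0.008, -0.063, 0.016],
    [0, 0, 0],
    [0, 0, 0],
    [0, 0, 0],
    [0, 0.08, 0],
    [0, 0.08, 0],
    [0, 0.08, 0],
    [0, 0.08, 0],
  ],
  fingers=[0, 0, 0, 0, 0, 0, 0, 0],
)

```text
t: 9.8
position: [0.4909, 0.0271, 0.2511]
ee_rot: [179.8, 10.9, 13.9]
contact_force: [3.7, 1.4, 8.0]
grip_width: 0.007
grip_force: 4.2
```

Emit:
send_rows(
  translation=[
    [-16.3, 0, 0.6],
    [-16.3, 0, 0.6],
    [-16.3, 0, 0.6],
  ],
  rot=[
    [0, 0.08, 0],
    [0, 0.08, 0],
    [0, 0.08, 0],
  ],
  fingers=[0, 0, 0],
)

```text
t: 10.05
position: [0.4431, 0.0153, 0.2545]
ee_rot: [179.8, -2.7, 13.9]
contact_force: [1.1, -0.0, 1.6]
grip_width: 0.008
grip_force: 0.8
```

Emit:
send_rows(
  translation=[
    [-16.3, 0, 1.2],
    [-16.3, 0, 0.7],
    [-16.3, 0, 0.7],
  ],
  rot=[
    [0, 0.08, 0],
    [0, 0.08, 0],
    [0, 0.08, 0],
  ],
  fingers=[0, 0, 0],
)

```text
t: 10.3
position: [0.3961, 0.0037, 0.2459]
ee_rot: [179.6, -16.4, 13.9]
contact_force: [0.9, 1.6, 1.3]
grip_width: 0.004
grip_force: 0.4
```

Emit:
send_rows(
  translation=[
    [-16.3, 0, 0.6],
    [-16.3, 0, 0.6],
  ],
  rot=[
    [0, 0.08, 0],
    [0, 0.08, 0],
  ],
  fingers=[0, 0],
)

```text
t: 10.47
position: [0.3696, -0.0022, 0.2355]
ee_rot: [179.9, -24.1, 13.9]
contact_force: [-0.0, 0.8, 0.5]
grip_width: 0.004
grip_force: 0.0
```

Run:
```python
from h import *
import pickle
rep()
c=cap('wrist'); pickle.dump(c,open('w4.pkl','wb')); jaw(c,(225,325,60,165))
```

```text
t 10.4667 axle in tool mm [2.900e+00 1.000e-01 2.046e+02] rpy [179.9 -24.1  13.9] F [-0.   0.8  0.5] tip radius 38.7
red [120 347  20  13 182]
white [ 60 225   9 100 652] y 100.4
white [  88  225   14  100 1132] y 87.5
white [160 260   5  17  68] y 60.4
rider y 94.0
```

Line at 87.5, mark at 94: about 6.5 mm remain, so one stroke slightly shorter than the last.

Emit:
send_rows(
  translation=[
    [0, 0, -10],
    [0, 0, 0],
    [25.3, 0, 1.5],
    [25.3, 0, 1.5],
    [25.3, 0, 1.5],
    [25.3, 0, 1.5],
    [25.3, 0, 1.5],
    [25.3, 0, 1.5],
    [25.3, 0, 1.5],
    [25.3, 0, 1.5],
    [0, 0, 0],
    [0, 0, 0],
  ],
  rot=[
    [0, 0, 0],
    [0, 0, 0],
    [0, -0.118, 0],
    [0, -0.118, 0],
    [0, -0.118, 0],
    [0, -0.118, 0],
    [0, -0.118, 0],
    [0, -0.118, 0],
    [0, -0.118, 0],
    [0, -0.118, 0],
    [0, 0, 0],
    [0, 0, 0],
  ],
  fingers=[0, 0, 0, 0, 0, 0, 0, 0, 0, 0, 0, 0],
)

```text
t: 11.52
position: [0.5464, 0.0436, 0.2381]
ee_rot: [-179.2, 26.4, 14.9]
contact_force: [0.5, -0.1, -0.3]
grip_width: 0.007
grip_force: 0.0
```

```bash
python3 -c "
from h import *
rep(); fix(30,205)"
```

```text
t 11.5167 axle in tool mm [ -2.8   3.7 211.3] rpy [-179.2   26.4   14.9] F [ 0.5 -0.1 -0.3] tip radius 45.4
rot [-0.006 -0.063  0.014] trans [10.2  2.5  6.7]
```

Emit:
send_rows(
  translation=[
    [10.1, 2.5, 6.8],
    [0, 0, 0],
    [0, 0, 4],
    [0, 0, 0],
    [-16.3, 0, 0.7],
    [-16.3, 0, 0.7],
    [-16.3, 0, 0.7],
    [-16.3, 0, 0.7],
  ],
  rot=[
    [-0.006, -0.063, 0.014],
    [0, 0, 0],
    [0, 0, 0],
    [0, 0, 0],
    [0, 0.08, 0],
    [0, 0.08, 0],
    [0, 0.08, 0],
    [0, 0.08, 0],
  ],
  fingers=[0, 0, 0, 0, 0, 0, 0, 0],
)

```text
t: 12.18
position: [0.4909, 0.027, 0.2508]
ee_rot: [179.9, 10.9, 13.9]
contact_force: [3.1, 0.9, 6.3]
grip_width: 0.008
grip_force: 3.5
```

Emit:
send_rows(
  translation=[
    [-16.3, 0, 0.6],
    [-16.3, 0, 0.6],
    [-16.3, 0, 0.6],
  ],
  rot=[
    [0, 0.08, 0],
    [0, 0.08, 0],
    [0, 0.08, 0],
  ],
  fingers=[0, 0, 0],
)

```text
t: 12.43
position: [0.4431, 0.0152, 0.2542]
ee_rot: [179.9, -2.7, 13.9]
contact_force: [1.2, -0.1, 0.0]
grip_width: 0.009
grip_force: 0.4
```

Emit:
send_rows(
  translation=[
    [-16.3, 0, 1.2],
    [-16.3, 0, 0.7],
    [-16.3, 0, 0.7],
    [-16.3, 0, 0.7],
    [0, 0, -15],
    [0, 0, -25],
    [0, 0, -30],
    [0, 0, 0],
  ],
  rot=[
    [0, 0.08, 0],
    [0, 0.08, 0],
    [0, 0.08, 0],
    [0, 0.08, 0],
    [0, 0, 0],
    [0, 0, 0],
    [0, 0, 0],
    [0, 0, 0],
  ],
  fingers=[0, 0, 0, 0, 0, 0, 0, 0],
)

```text
t: 13.1
position: [0.3571, -0.0058, 0.3084]
ee_rot: [179.7, -20.8, 13.9]
contact_force: [-0.1, 0.1, 0.1]
grip_width: 0.0
grip_force: 0.0
```

Emit:
send_rows(
  translation=[
    [0, -35, 0],
    [0, -35, 0],
    [0, -30, 0],
    [0, 0, 0],
    [0, 0, 0],
  ],
  rot=[
    [0, 0, 0],
    [0, 0, 0],
    [0, 0, 0],
    [0, 0, 0],
    [0, 0, 0],
  ],
  fingers=[0, 0, 0, 0, 0],
)

```text
t: 13.52
position: [0.3336, 0.0921, 0.3048]
ee_rot: [-179.9, -20.5, 14.1]
contact_force: [0.5, -0.9, 0.4]
grip_width: 0.008
grip_force: 0.0
```

Run:
```python
from h import *
import pickle
rep()
c=cap('wrist'); pickle.dump(c,open('w5.pkl','wb')); cv2.imwrite('pics/w5.png',c['img'][:,:,::-1])
```

```text
t 13.5167 axle in tool mm [  2.7 101.4 272.9] rpy [-179.9  -20.5   14.1] F [ 0.5 -0.9  0.4] tip radius 107.0
```

View pics/w5.png

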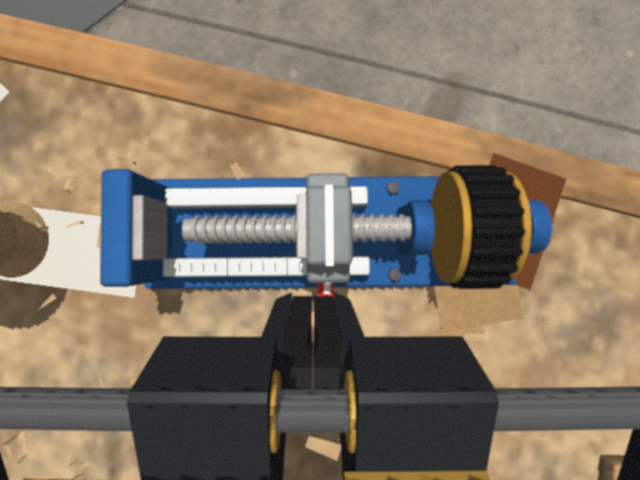

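Seen squarely now, the jaw line is at about (329,230), and the white pointer at (326,290) has red on both sides. Next I'll get numbers for the offset.

Run:
```python
from h import *
import pickle
c=pickle.load(open('w5.pkl','rb')); jaw(c,(190,264,318,342))
a=c['img'][278:300,306:346]; hsv=cv2.cvtColor(a,cv2.COLOR_RGB2HSV)
r=np.argwhere(cv2.inRange(hsv,(0,150,60),(8,255,255))|cv2.inRange(hsv,(172,150,60),(180,255,255)))[:,::-1]+[306,278]
print('red px',r.min(0),r.max(0))
y=lambda u,z:((onz(c,[[u,289]],z)[0]-W)@Y*1000).round(1)
print([y(u,.0315) for u in (r[:,0].min(),r[:,0].max()+1)],'ptr326',y(326,.0335))
cv2.imwrite('pics/w5c.png',cv2.resize(c['img'][260:305,290:360,::-1],None,fx=10,fy=10,interpolation=cv2.INTER_CUBIC))
```

```text
red [318 284   6  13  46]
white [324 190  10  74 699] y 93.1
rider y 96.9
red px [318 283] [333 296]
[np.float64(98.4), np.float64(87.8)] ptr326 93.1
```

View pics/w5c.png

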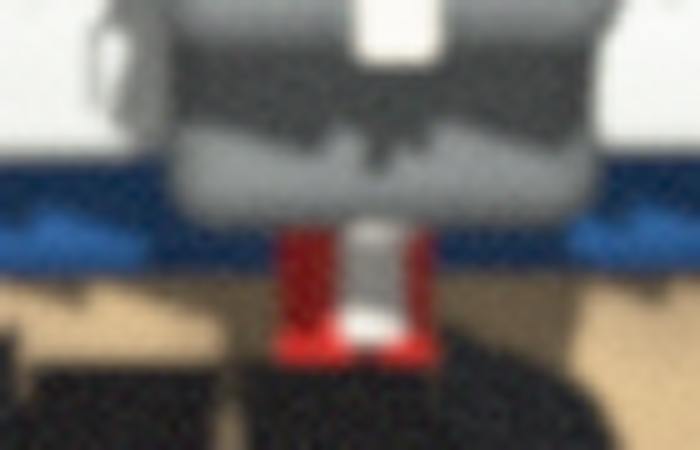

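The crop shows the pointer's middle at column 373 and the red mark spanning 277 to 440 (middle 358). That's about 1 mm short, well inside 5 mm, and the hand is clear.

```bash
python3 -c "
from h import *
print(order.job_done())"
```

```text
the job is handed in; nothing more can be done
None
```

The gauge is set and the job is handed in: the white pointer stands about 1 mm short of the red mark's middle (tolerance 5 mm) with the hand clear; the wrist force peaked near 53 N during the first stroke (wrist limit 120 N), and the verdict was not shown.

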